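# Put the socket set back in its tool tray

### The job

The socket set is scattered over the bench: put the ratchet, the extension bar and the two short sockets back in the tool tray, each lying flat or standing upright in the empty pocket shaped for it (the large socket in the large round well, the small one in the small well, the ratchet with its head in the wide end). The adjustable wrench and the tall spark-plug socket belong elsewhere: leave them standing or lying where they are.

Things in the scene. Friction and masses are not known exactly. Their poses are not given: they have to be found in the camera images.
- ratchet: Compact ratchet, 160 mm long, 0.28 kg, lying flat. Round steel head (38 mm diameter, 24 mm high, square stub on top to 35 mm) centred 61 mm along +x; black straight-sided grip 20 mm wide, 22 mm high, x = -80 to +20 mm. Origin: mid length, on its underside; x points to the head, z up. Can be gripped across y at the origin.
- extension_bar: Chrome extension bar, 125 mm long, 0.18 kg, lying on two round collars 22 mm in diameter (x = -62 to -36 and +38 to +50 mm, then a 12.7 mm square stub); plain shaft 15 mm in diameter between them. Origin: on its axis at mid length, 11 mm above its support; x along the bar (it can roll about x). It may lie either way round.
- large_socket: Large short chrome socket standing upright, mouth up: cylinder 40 mm in diameter, 48 mm high, 0.2 kg. Origin: centre of its underside, z up.
- small_socket: Small short chrome socket standing upright, mouth up: cylinder 26 mm in diameter, 40 mm high, 0.08 kg. Origin: centre of its underside, z up.
- ratchet_bay: Fixed black module, grey walls, green pocket floor, 180 x 65 mm, one of four side by side (66 mm pitch, any order) in a tray 190 x 282 mm, rim 13 mm above the bench. Origin: centre of its underside, 3 mm above bench; pocket floor 3 mm over it. Pocket along x: grip channel 32 mm wide (x -87 to -30), head end 52 mm wide (x 30 to 87), walls 10 mm over floor, none from x -30 to 30. Seated ratchet: origins and x axes agree.
- extension_bay: Fixed black module, grey walls, green pocket floor, 180 x 65 mm, one of four side by side (66 mm pitch, any order) in a tray 190 x 282 mm, rim 13 mm above the bench. Origin: centre of its underside, 3 mm above bench; pocket floor 3 mm over it. Slot 34 mm wide, 139 mm long along x, centred, walls 10 mm over its floor, none from x -30 to 30 (finger gap). Seated bar: centred over this origin.
- large_socket_bay: Fixed black module, grey walls, green pocket floor, 180 x 65 mm, one of four side by side (66 mm pitch, any order) in a tray 190 x 282 mm, rim 13 mm above the bench. Origin: centre of its underside, 3 mm above bench; pocket floor 3 mm over it. At the origin an empty round collar, 52 mm inner, 59 mm outer diameter, 12 mm over floor. At x = +-62 fixed sockets (34, 30 mm wide, 44 high).
- small_socket_bay: Fixed black module, grey walls, green pocket floor, 180 x 65 mm, one of four side by side (66 mm pitch, any order) in a tray 190 x 282 mm, rim 13 mm above the bench. Origin: centre of its underside, 3 mm above bench; pocket floor 3 mm over it. At the origin an empty round collar, 38 mm inner, 45 mm outer diameter, 12 mm over floor. At x = +-62 fixed sockets (28, 24 mm wide, 38 high).
- adjustable_wrench: Look-alike, to be left: adjustable wrench lying flat, dark steel, about 160 mm long, handle 18 mm wide, forked jaw 43 mm wide at +x, 13 mm high, 0.25 kg. Origin: under its middle on the bench, z up.
- spark_plug_socket: Look-alike, to be left: tall spark-plug socket standing on its mouth, 33 mm in diameter, 70 mm high, with a waist and a hexagonal top with a small square hole, 0.17 kg. Origin: centre of its underside, z up.

How it is judged:
At the end, for the whole second after the job is handed in: Ratchet and extension bar lie on the floor of their own pockets (within 12 mm and 0.2 rad, ratchet head in the wide end), both sockets stand upright in their own wells (within 10 mm); all at rest; wrench and spark-plug socket within 30 mm of their start, the latter upright (horizontal distance between ratchet and ratchet_bay below 0.012 m and z of ratchet in the frame of ratchet_bay between 0.001 and 0.0055 m and linear speed of each of ratchet, extension_bar, large_socket, small_socket below 0.02 m/s and angular speed of each of ratchet, extension_bar, large_socket, small_socket below 0.3 rad/s and angle between the x axis of ratchet and the x axis of ratchet_bay, either way round below 0.2 rad and angle between ratchet's own z axis and vertical below 0.05 rad and horizontal distance between extension_bar and extension_bay below 0.012 m and z of extension_bar in the frame of extension_bay between 0.012 and 0.0165 m and angle between the x axis of extension_bar and the x axis of extension_bay, either way round below 0.2 rad and horizontal distance between large_socket and large_socket_bay below 0.01 m and z of large_socket in the frame of large_socket_bay between 0.001 and 0.0055 m and angle between each of large_socket, small_socket's own z axis and vertical below 0.06 rad and horizontal distance between small_socket and small_socket_bay below 0.01 m and z of small_socket in the frame of small_socket_bay between 0.001 and 0.0055 m and distance of each of adjustable_wrench, spark_plug_socket from where it was at the start of the episode below 0.03 m and angle between spark_plug_socket's own z axis and vertical below 0.1 rad); the robot touches nothing.
It fails at once if the adjustable wrench is moved more than 30 mm (distance of adjustable_wrench from where it was at the start of the episode above 0.03 m).
It fails at once if the spark-plug socket is moved more than 30 mm or tipped over (distance of spark_plug_socket from where it was at the start of the episode above 0.03 m or angle between spark_plug_socket's own z axis and vertical above 0.5 rad).
It also fails if it takes over 104 s, if anything falls off the work surface, if the arm or the gripper's body presses on something with over 40 N, if the wrist force passes 120 N, or if a joint passes its speed limit or range.

### The arm

A 6-joint arm with a two-finger parallel gripper is mounted at the origin on the work surface. World frame = base frame: x ahead of the robot, y to its left, z up, the work surface at z = 0. Lengths are in m, angles in rad, forces in N, time in s.
With the tool pointing down it reaches from about 0.325 to 0.775 m from the base axis. Payload 5.5 kg.
Tool frame: the origin (TCP) lies midway between the tips of the shut fingers; the grasp point (between the pads) lies 19 mm behind it (tcp_to_grasp is the distance from the TCP to the grasp point, in m); z points along the fingers, y is the line along which they close (so a half turn about z gives the same grasp; the last joint's range is limited). The gripper opens to 85 mm and grips with 20 to 120 N. Pads are 22 mm wide; open, the fingers measure 114 mm over their backs; the gripper's body (76 mm by 85 mm) begins 54 mm behind the grasp point. The pads swing forward as they close: fully open they stand 13 mm farther back than shut.
Start: joints at [-1.293, 0.091, 1.231, -0, 1.82, -0.057], TCP at [0.197, -0.567, 0.231] pointing down, gripper open.
Joint ranges: [-2.87, 2.87], [-0.86, 2.18], [0.17, 2.46], [-1.51, 4.65], [0.06, 2.69], [-2.65, 2.65]. Speed limits (rad/s): [2.57, 2.57, 3.01, 3.14, 3.14, 3.14].

### API

Orientations are given as a unit quaternion [w, x, y, z].
In Python, from station import observe, snapshot, camera_params, job_done, tcp_to_grasp gives the robot as it stands.
- The arm moves only by the tool servo_tool, never from a script. Its argument "targets" is a list of rows, each an object with "xyz": the shift along the world's x, y, z in m, a list of three; "turn": the turn, a rotation vector about the world's x, y, z in degrees, a list of three. In form: [{"xyz": [dx, dy, dz], "turn": [wx, wy, wz]}, ...]. A call has exactly 8 rows; each row is the pose to reach, as a shift and turn from the pose commanded when the call began; what a row does not reach only later rows make up. A row lasts 1/10 s, in which the tool goes at most 50 mm and 8.59 degrees, less where a joint would pass 70% of its speed; a pose out of reach is approached as far as the arm can. A call with a gripper value outside its range is refused whole. "hand" is the opening, from 0 (shut) to 1 (fully open), set as the call begins (left out, the last holds). The fingers move at their own pace and stop on an object; "grip_force" is the grip in N (left out, the last holds). Time passes only in rows, so rows that repeat a pose let the fingers close, or fill a call up. It gives the time, the measured TCP pose, the force, the opening and the grip force at its end, in the units of the state.
- observe(): the state, without advancing time (a new reading comes with each control period).
- snapshot(name): name is "side" or "top" or "wrist"; returns the picture (480x640x3 uint8, red, green, blue); there is no depth.
- camera_params(name): a dict with "mtx" (3x3 intrinsics, pixels), "R" (3x3) and "t" (3): a world point X has camera coordinates R X + t; the wrist camera has in their place "hand_eye" (4x4, takes a point from camera to tool coordinates, whose origin is the TCP and whose axes are the flange's). Camera axes: x right, y down, z forward; pixel columns grow to the right and rows downward; lengths in m; the calibration is good to about 2 mm. The wrist camera is an equidistant fisheye: a pixel r from the principal point sees the ray r / f radians off the axis. A picture is of the moment at which its call begins: read the wrist's pose just before it. camera_params takes no time and is no camera call.
- job_done(): hands the job in; it is judged then, once.
The state is a dict: "clock": time; "qpos": joint angles; "dq": joint speeds; "tau": joint torques, N m; "tool_pos": TCP position; "ee_rot": TCP orientation; "wrist_force": force on the tool from outside, world axes, zero at the start; "ft_torque": the same for the moment, N m; "finger_gap": opening from 0.0 (shut) to 1.0 (fully open); "grasp_force": force on a finger pad.
Only numpy, scipy, OpenCV 4.12 (cv2) and the standard library are available. Lean on these libraries where they do the work, as an engineer would, in place of code of your own. Each camera call takes 0.05 s, during which the arm holds its last target. There are 200 camera calls.

## Working session

There is one attempt and no reset: what is moved stays moved. The work goes in short steps, Python scripts to look and compute and a tool call to move; the robot and the scene stay as the last step left them, time stands still between calls to the robot, and variables do not carry over. Pictures are saved under pics/ and viewed, at most 14 in all, crops included, and the job is handed in when it is done.

Besides the shell and the picture viewer there is one more tool, called as name([rows], argument=value, ...), one row to a line, values as JSON. servo_tool: Moves the arm, as the interface text tells. Its arguments: {"type":"object","properties":{"targets":{"type":"array","items":{"type":"object","properties":{"xyz":{"type":"array","items":{"type":"number"}},"turn":{"type":"array","items":{"type":"number"}}}}},"hand":{"type":"number"},"grip_force":{"type":"number"}},"required":["targets"]}

```bash
mkdir -p pics; python3 - <<'E'
from station import *
import cv2
for n in("top","side"):
    cv2.imwrite(f"pics/{n}0.png",cv2.cvtColor(snapshot(n),cv2.COLOR_RGB2BGR))
    p=camera_params(n);print(n,{k:v for k,v in p.items()})
print(camera_params("wrist"));print(observe());print(tcp_to_grasp)
E
```

```text
top {'mtx': array([[474.67822187,   0.        , 314.86268658],
       [  0.        , 474.67822187, 237.10119366],
       [  0.        ,   0.        ,   1.        ]]), 'R': array([[ 0.00824235, -0.99994935,  0.00577645],
       [-0.99664273, -0.00868539, -0.08141155],
       [ 0.0814576 , -0.00508604, -0.99666383]]), 't': array([-0.01975227,  0.51215052,  0.90948275])}
side {'mtx': array([[453.03437945,   0.        , 320.92805085],
       [  0.        , 453.03437945, 232.3501079 ],
       [  0.        ,   0.        ,   1.        ]]), 'R': array([[ 0.9528802 , -0.30253181, -0.02222227],
       [-0.16713725, -0.46247031, -0.87073897],
       [ 0.2531491 ,  0.83342409, -0.49124313]]), 't': array([-0.50554778,  0.13776575,  0.89176526])}
{'mtx': array([[371.64829954,   0.        , 316.01613316],
       [  0.        , 371.64829954, 235.89542106],
       [  0.        ,   0.        ,   1.        ]]), 'hand_eye': array([[ 5.10211566e-04, -9.64790740e-01, -2.63018189e-01,
         6.68557616e-02],
       [ 9.99999663e-01,  6.61489780e-04, -4.86612052e-04,
        -8.64665599e-04],
       [ 6.4
[... 178 characters left out ...]
os': array([-1.29271073e+00,  9.18153669e-02,  1.23173953e+00, -2.49770056e-05,
        1.81978506e+00, -5.66859935e-02]), 'dq': array([-1.82861419e-03, -2.23435434e-03, -3.29024415e-03,  3.32670589e-05,
       -6.83066843e-04, -3.30613327e-05]), 'tau': array([ 3.46724126e-03, -4.60217535e+01, -4.19217789e+01,  2.26171090e-05,
        1.05744920e-02,  1.54281008e-05]), 'tool_pos': array([ 0.19706512, -0.56646266,  0.23025953]), 'ee_rot': array([-8.66968832e-04,  9.86023810e-01,  1.66602168e-01, -1.08547869e-04]), 'wrist_force': array([ 0.04197423, -0.12294909,  0.22700955]), 'ft_torque': array([0.01387718, 0.01996236, 0.03825448]), 'grasp_force': 0.0, 'finger_gap': 0.9937107830968096}
0.0187
```

View pics/top0.png

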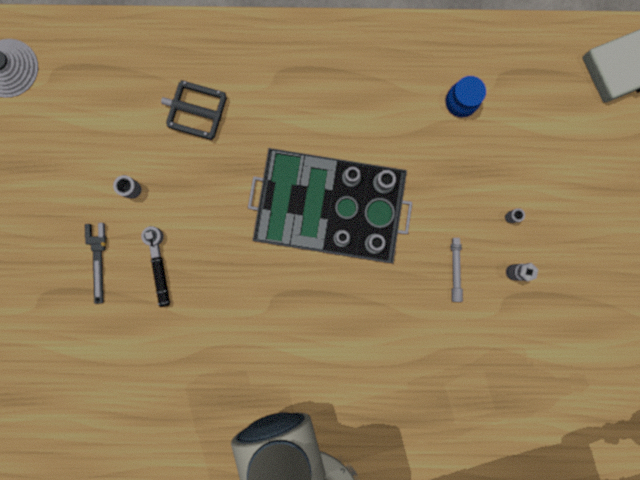

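View pics/side0.png

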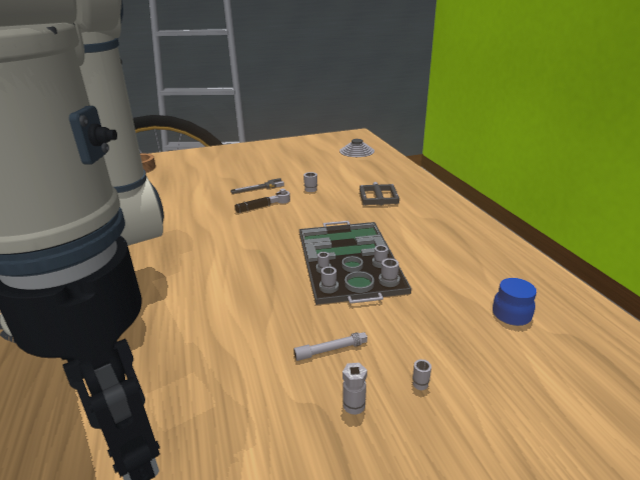

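The top view shows:
- **Left:** large socket at (127,187), wrench at (97,262), ratchet with its head at (152,236).
- **Centre:** the tray.
- **Right:** bar at (457,270), small socket at (516,215), spark-plug socket at (521,272).

Next I'll enlarge crops for closer reading.

```bash
python3 - <<'E'
import cv2,numpy as np
im=cv2.imread("pics/top0.png")
def crop(n,u,v,w,h,s):
    c=cv2.resize(im[v:v+h,u:u+w],None,fx=s,fy=s,interpolation=cv2.INTER_CUBIC)
    for k in range(0,w,20): cv2.putText(c,str(u+k),(k*s,10),0,.35,(0,0,255),1);cv2.line(c,(k*s,12),(k*s,18),(0,0,255),1)
    for k in range(0,h,20): cv2.putText(c,str(v+k),(0,k*s+4),0,.35,(0,0,255),1)
    return c
cv2.imwrite("pics/tray.png",crop("t",245,140,160,120+5,5))
cv2.imwrite("pics/lr.png",np.hstack([crop("l",80,165,100,145,4),crop("r",440,200,100,110,4) if 0 else crop("r",440,165,100,145,4)]))
E
```

```text
(no output)
```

View pics/tray.png

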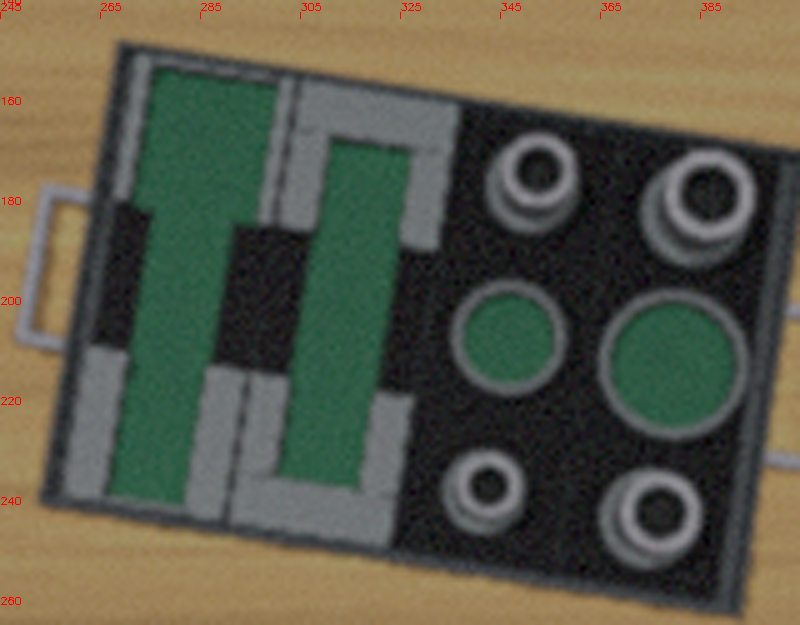

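View pics/lr.png

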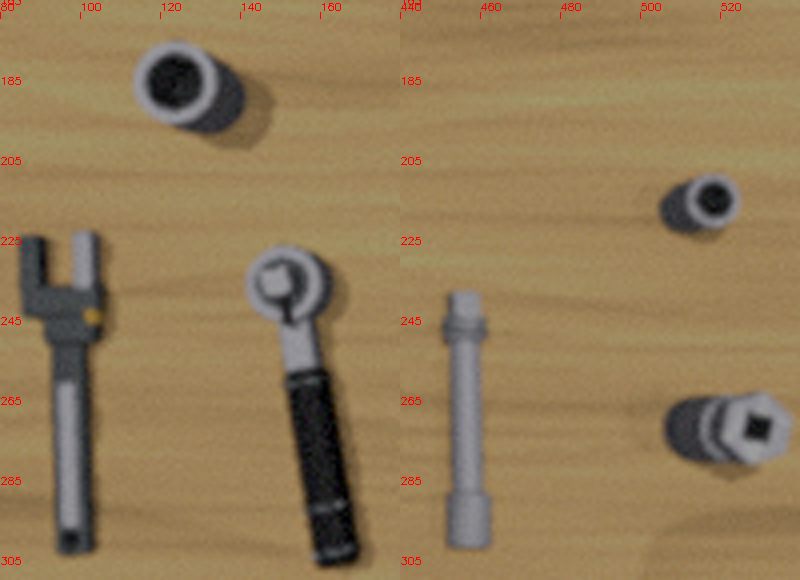

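Crop readings, converted to full-image pixels:
- **Large socket:** rim at (124,185.8).
- **Ratchet:** head at (152,236.3), grip end at (164.5,304.5).
- **Bar:** ends at (456,238) and (457,301.8).
- **Small socket:** rim at (518.5,215.3).
- **Spark-plug socket:** top at (529.5,272).
- **Tray bays, left to right:** ratchet (wide end up, towards +x), extension, small well (346.8,207.4), large well (379.6,212.8).

```bash
cat > h.py <<'E'
import numpy as np, cv2
from station import camera_params, observe, snapshot
from scipy.spatial.transform import Rotation as Rot
def ray(n,uv,pose=None):
    p=camera_params(n);K=p["mtx"];d=np.array([(uv[0]-K[0,2])/K[0,0],(uv[1]-K[1,2])/K[1,1]])
    if n=="wrist":
        r=np.hypot(*d);v=np.r_[d*(np.sin(r)/max(r,1e-9)),np.cos(r)]
        pos,q=pose;R=Rot.from_quat(q,scalar_first=True).as_matrix();H=p["hand_eye"]
        return R@H[:3,3]+pos,R@(H[:3,:3]@v)
    return -p["R"].T@p["t"],p["R"].T@np.r_[d,1]
def pt(n,uv,z,pose=None):
    o,v=ray(n,uv,pose);return (o+v*(z-o[2])/v[2])[:2]
E
python3 - <<'E'
from h import *
P=lambda u,v,z:pt("top",(u,v),z)
T=lambda X,Y,z:P(245+X/5,140+Y/5,z)
f=lambda *a:print(*[np.round(x,4) for x in a])
c=[T(120,43,.013),T(803,152,.013),T(742,613,.013),T(42,500,.013)]
f("corners",*c);f("sizes",[np.linalg.norm(c[i]-c[(i+1)%4]) for i in range(4)])
ctr=np.mean(c,0);ax=(c[0]+c[1]-c[2]-c[3]);th=np.arctan2(ax[1],ax[0]);f("tray",ctr,np.degrees(th))
l=np.array([-np.sin(th),np.cos(th)])
for n,k in(("ratchet",1.5),("ext",.5),("small",-.5),("large",-1.5)):f(n,ctr+l*.066*k)
f("wells small,large",T(509,337,.018),T(673,364,.018))
f("ratchet pocket",T(152,68,.006),T(280,85,.006),T(108,495,.006),T(185,503,.006))
f("ext slot floor corners",T(330,140,.006),T(412,150,.006),T(277,478,.006),T(360,487,.006))
f("large",P(124,185.8,.048));f("small",P(518.5,215.3,.04));f("spark",P(529.5,272,.07))
h,g=P(152,236.3,.024),P(164.5,304.5,.02);d=h-g;f("ratchet head,end",h,g,np.linalg.norm(d),"exp .141",np.degrees(np.arctan2(d[1],d[0])),"org",h-.061*d/np.linalg.norm(d))
a,b=P(456,238,.011),P(457,301.8,.013);d=a-b;f("bar",a,b,np.linalg.norm(d),np.degrees(np.arctan2(d[1],d[0])),(a+b)/2)
f("wrench",P(95,226,.013),P(98.5,303,.013))
s=observe();R=Rot.from_quat(s["ee_rot"],scalar_first=True).as_matrix();f(R)
E
```

```text
Traceback (most recent call last):
numpy._core._exceptions._UFuncNoLoopError: ufunc 'multiply' did not contain a loop with signature matching types (dtype('<U7'), dtype('float64')) -> None
```

```bash
python3 - <<'E'
from h import *
P=lambda u,v,z:pt("top",(u,v),z)
T=lambda X,Y,z:P(245+X/5,140+Y/5,z)
f=lambda *a:print(*[x if isinstance(x,str) else np.round(x,4) for x in a])
c=[T(120,43,.013),T(803,152,.013),T(742,613,.013),T(42,500,.013)]
f("corners",*c);f("sizes",[np.linalg.norm(c[i]-c[(i+1)%4]) for i in range(4)])
ctr=np.mean(c,0);ax=(c[0]+c[1]-c[2]-c[3]);th=np.arctan2(ax[1],ax[0]);f("tray",ctr,np.degrees(th))
l=np.array([-np.sin(th),np.cos(th)])
for n,k in(("ratchet",1.5),("ext",.5),("small",-.5),("large",-1.5)):f(n,ctr+l*.066*k)
f("wells small,large",T(509,337,.018),T(673,364,.018))
f("ratchet pocket",T(152,68,.006),T(280,85,.006),T(108,495,.006),T(185,503,.006))
f("ext slot floor corners",T(330,140,.006),T(412,150,.006),T(277,478,.006),T(360,487,.006))
f("large",P(124,185.8,.048));f("small",P(518.5,215.3,.04));f("spark",P(529.5,272,.07))
h,g=P(152,236.3,.024),P(164.5,304.5,.02);d=h-g;f("ratchet head,end",h,g,np.linalg.norm(d),"exp .141",np.degrees(np.arctan2(d[1],d[0])),"org",h-.061*d/np.linalg.norm(d))
a,b=P(456,238,.011),P(457,301.8,.013);d=a-b;f("bar",a,b,np.linalg.norm(d),np.degrees(np.arctan2(d[1],d[0])),(a+b)/2)
f("wrench",P(95,226,.013),P(98.5,303,.013))
s=observe();R=Rot.from_quat(s["ee_rot"],scalar_first=True).as_matrix();f(R)
E
```

```text
corners [0.6903 0.078 ] [ 0.6485 -0.196 ] [ 0.4639 -0.1706] [0.5061 0.1059]
sizes [0.2772 0.1864 0.2797 0.1862]
tray [ 0.5772 -0.0457] -8.2147
ratchet [0.5914 0.0523]
ext [ 0.5819 -0.013 ]
small [ 0.5725 -0.0783]
large [ 0.5631 -0.1437]
wells small,large [ 0.572  -0.0781] [ 0.5618 -0.143 ]
ratchet pocket [0.682  0.0656] [0.6755 0.0138] [0.5089 0.0805] [0.506  0.0498]
ext slot floor corners [ 0.6532 -0.0065] [ 0.6494 -0.0396] [0.5163 0.0133] [ 0.513  -0.0197]
large [0.6055 0.3511]
small [ 0.5564 -0.4084]
spark [ 0.447  -0.4128]
ratchet head,end [0.5108 0.3022] [0.3789 0.2746] 0.1348 exp .141 11.8094 org [0.4511 0.2897]
bar [ 0.5138 -0.2955] [ 0.3882 -0.2949] 0.1255 -0.2977 [ 0.451  -0.2952]
wrench [0.5312 0.419 ] [0.3804 0.4053]
[[ 9.445e-01  3.285e-01 -5.000e-04]
 [ 3.285e-01 -9.445e-01  1.700e-03]
 [ 1.000e-04 -1.700e-03 -1.000e+00]]
```

The sizes check out: bar 125 mm, tray about 279 × 186 mm, yaw −8.2°. I'll move over the bar for a closer wrist look that also takes in the small socket and the tray.

servo_tool([
  {"xyz":[0.03,0.03,0],"turn":[0,0,-3]},
  {"xyz":[0.06,0.065,0],"turn":[0,0,-6]},
  {"xyz":[0.09,0.1,0],"turn":[0,0,-10]},
  {"xyz":[0.125,0.135,0],"turn":[0,0,-14]},
  {"xyz":[0.16,0.17,0],"turn":[0,0,-17]},
  {"xyz":[0.195,0.2,0],"turn":[0,0,-19.5]},
  {"xyz":[0.23,0.23,0],"turn":[0,0,-19.5]},
  {"xyz":[0.253,0.251,0],"turn":[0,0,-19.5]},
], hand=1.0)

```text
clock: 0.9
tool_pos: [0.4519, -0.3133, 0.2307]
ee_rot: [-0.0, 1.0, -0.002, -0.0]
wrist_force: [-0.2, -0.1, 0.0]
finger_gap: 1.002
grasp_force: 0.0
```

servo_tool([
  {"xyz":[0,0.01,-0.01],"turn":[0,0,0]},
  {"xyz":[0,0.02,-0.02],"turn":[0,0,0]},
  {"xyz":[0,0.02,-0.03],"turn":[0,0,0]},
  {"xyz":[0,0.02,-0.03],"turn":[0,0,0]},
  {"xyz":[0,0.02,-0.03],"turn":[0,0,0]},
  {"xyz":[0,0.02,-0.03],"turn":[0,0,0]},
  {"xyz":[0,0.02,-0.03],"turn":[0,0,0]},
  {"xyz":[0,0.02,-0.03],"turn":[0,0,0]},
])

```text
clock: 1.7
tool_pos: [0.4502, -0.2961, 0.2018]
ee_rot: [0.0, 1.0, -0.003, 0.0]
wrist_force: [-0.5, 0.3, -0.3]
finger_gap: 1.001
grasp_force: 0.0
```

```bash
cat >> h.py <<'E'
import json
def look(tag):
    s=observe();im=cv2.cvtColor(snapshot("wrist"),cv2.COLOR_RGB2BGR);cv2.imwrite(f"pics/{tag}_raw.png",im)
    json.dump([s["tool_pos"].tolist(),s["ee_rot"].tolist()],open(f"pics/{tag}.json","w"))
    c=cv2.resize(im,(800,600),interpolation=cv2.INTER_CUBIC);cv2.imwrite(f"pics/{tag}.png",c)
    print(s["clock"],s["tool_pos"].round(4),s["ee_rot"].round(4))
def W(tag,X,Y,z):
    return pt("wrist",(X*.8,Y*.8),z,json.load(open(f"pics/{tag}.json")))
E
python3 -c "
from h import *
look('w1')"
```

```text
1.7 [ 0.4502 -0.2961  0.2018] [ 2.e-04  1.e+00 -3.e-03  3.e-04]
```

View pics/w1.png

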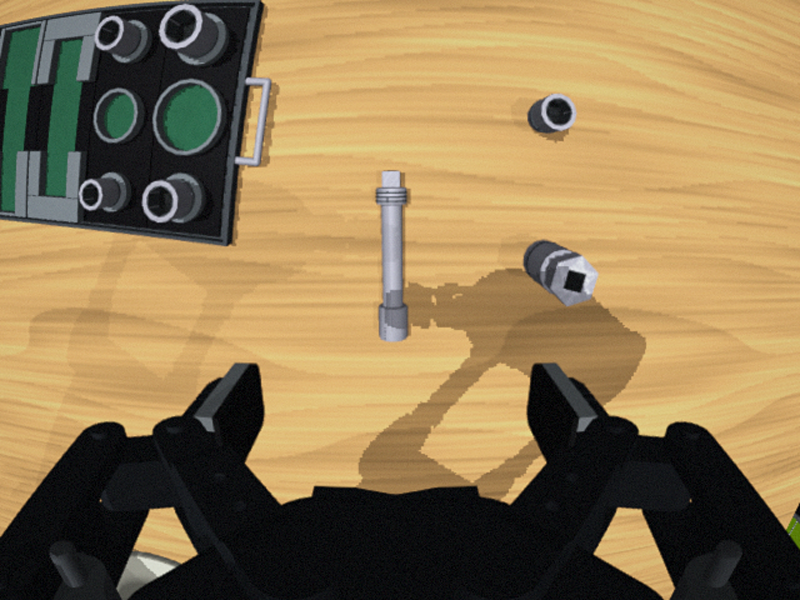

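The wrist view shows the bar from (391,171) to (393,340). The small socket's rim is at (558,112), the spark-plug socket's top at (575,281), and the wells are at (119,116) and (188,117).

```bash
python3 - <<'E'
from h import *
w=lambda n,*a:print(n,W("w1",*a).round(4))
w("stub",391,171,.012);w("end",393,340,.013);w("small",558,112,.04);w("spark",575,281,.07);w("wsmall",119,116,.018);w("wlarge",188,117,.018)
w("corner near",229,244,.013);w("corner far",262,2,.013);w("extslot",60,42,.006)
E
```

```text
stub [ 0.5169 -0.2926]
end [ 0.3903 -0.2932]
small [ 0.5604 -0.4054]
spark [ 0.4502 -0.4107]
wsmall [ 0.574  -0.0793]
wlarge [ 0.5649 -0.1423]
corner near [ 0.4666 -0.1698]
corner far [ 0.6504 -0.1981]
extslot [ 0.6567 -0.001 ]
```

servo_tool([
  {"xyz":[0.002,0.002,-0.04],"turn":[0,0,0]},
  {"xyz":[0.002,0.002,-0.08],"turn":[0,0,0]},
  {"xyz":[0.002,0.002,-0.12],"turn":[0,0,0]},
  {"xyz":[0.002,0.002,-0.15],"turn":[0,0,0]},
  {"xyz":[0.002,0.002,-0.175],"turn":[0,0,0]},
  {"xyz":[0.002,0.002,-0.19],"turn":[0,0,0]},
  {"xyz":[0.002,0.002,-0.195],"turn":[0,0,0]},
  {"xyz":[0.002,0.002,-0.195],"turn":[0,0,0]},
])

```text
clock: 2.55
tool_pos: [0.4522, -0.2938, 0.0064]
ee_rot: [-0.0, 1.0, -0.003, -0.0]
wrist_force: [-0.2, 0.7, -0.5]
finger_gap: 1.0
grasp_force: 0.0
```

servo_tool([
  {"xyz":[0,0,0],"turn":[0,0,0]},
  {"xyz":[0,0,0],"turn":[0,0,0]},
  {"xyz":[0,0,0],"turn":[0,0,0]},
  {"xyz":[0,0,0],"turn":[0,0,0]},
  {"xyz":[0,0,0],"turn":[0,0,0]},
  {"xyz":[0,0,0],"turn":[0,0,0]},
  {"xyz":[0,0,0],"turn":[0,0,0]},
  {"xyz":[0,0,0],"turn":[0,0,0]},
], hand=0, grip_force=40)

```text
clock: 3.35
tool_pos: [0.4524, -0.2939, 0.0068]
ee_rot: [0.0, 1.0, -0.003, 0.0]
wrist_force: [-1.1, 0.8, 4.0]
finger_gap: 0.155
grasp_force: 39.6
```

servo_tool([
  {"xyz":[0,0,0.02],"turn":[0,0,0]},
  {"xyz":[0,0,0.05],"turn":[0,0,0]},
  {"xyz":[0.01,0.02,0.08],"turn":[0,0,-1]},
  {"xyz":[0.03,0.06,0.1],"turn":[0,0,-3]},
  {"xyz":[0.05,0.1,0.1],"turn":[0,0,-5]},
  {"xyz":[0.07,0.14,0.1],"turn":[0,0,-7]},
  {"xyz":[0.09,0.18,0.1],"turn":[0,0,-8.2]},
  {"xyz":[0.11,0.22,0.1],"turn":[0,0,-8.2]},
])

```text
clock: 4.15
tool_pos: [0.5621, -0.0718, 0.1051]
ee_rot: [-0.0, 0.997, -0.075, -0.001]
wrist_force: [0.4, -0.4, -2.8]
finger_gap: 0.158
grasp_force: 39.3
```

servo_tool([
  {"xyz":[0.01,0.025,0],"turn":[0,0,0]},
  {"xyz":[0.018,0.045,0],"turn":[0,0,0]},
  {"xyz":[0.02,0.057,0],"turn":[0,0,0]},
  {"xyz":[0.02,0.061,0],"turn":[0,0,0]},
  {"xyz":[0.02,0.061,-0.02],"turn":[0,0,0]},
  {"xyz":[0.02,0.061,-0.03],"turn":[0,0,0]},
  {"xyz":[0.02,0.061,-0.03],"turn":[0,0,0]},
  {"xyz":[0.02,0.061,-0.03],"turn":[0,0,0]},
])

```text
clock: 4.95
tool_pos: [0.5818, -0.0134, 0.0761]
ee_rot: [0.0, 0.997, -0.075, -0.0]
wrist_force: [-0.2, 0.3, -2.4]
finger_gap: 0.153
grasp_force: 39.3
```

```bash
python3 -c "
from h import *
look('w2')"
```

```text
4.95 [ 0.5818 -0.0134  0.0761] [ 1.000e-04  9.972e-01 -7.480e-02 -4.000e-04]
```

View pics/w2.png

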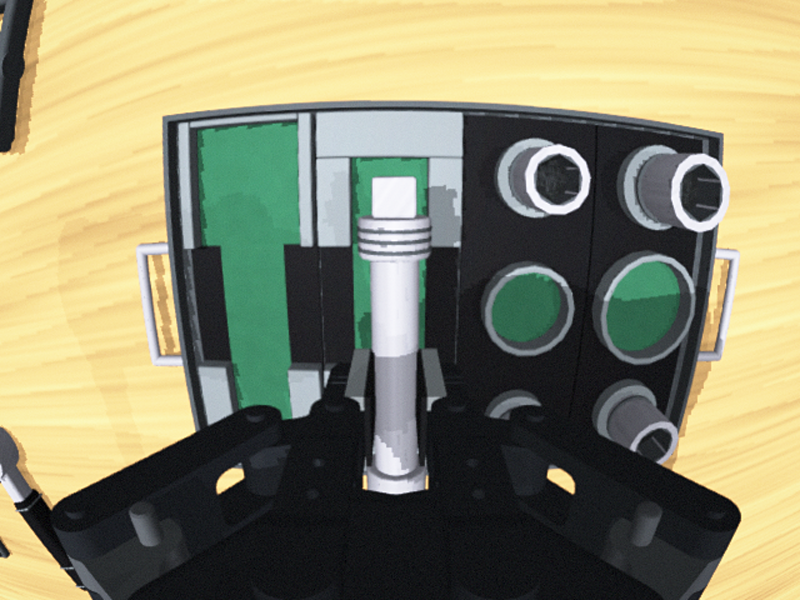

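The bar hangs over the extension slot, and the slot's walls at x 351–429 straddle it. I'll check the slot and wells numerically.

```bash
python3 - <<'E'
from h import *
th=np.radians(-8.5);u=np.array([np.cos(th),np.sin(th)])
wr=lambda n,*a:print(n,W("w2",*a).round(4))
wr("wsmall",528,310,.018);wr("wlarge",646,307,.018)
e=W("w2",390,157,.016);print("slot end",e,"centre",e-u*.0695)
wr("stub",394,183,.09);wr("barcollar",394,240,.09)
print("rim corners",W("w2",166,117,.013),W("w2",720,133,.013))
a=W("w2",200,125,.006);b=W("w2",298,122,.006);print("ratchet end",(a+b)/2,"ctr",(a+b)/2-u*.087, np.linalg.norm(a-b))
E
```

```text
wsmall [ 0.5766 -0.0745]
wlarge [ 0.568  -0.1383]
slot end [ 0.65399222 -0.02108849] centre [ 0.58525562 -0.01081574]
stub [ 0.6444 -0.0216]
barcollar [ 0.6285 -0.0192]
rim corners [0.69456348 0.08071005] [ 0.65321658 -0.19489015]
ratchet end [0.6825216  0.04226785] ctr [0.59647722 0.05512727] 0.0491502069354313
```

servo_tool([
  {"xyz":[0.001,0.001,-0.01],"turn":[0,0,0]},
  {"xyz":[0.002,0.002,-0.025],"turn":[0,0,0]},
  {"xyz":[0.002,0.002,-0.04],"turn":[0,0,0]},
  {"xyz":[0.002,0.002,-0.05],"turn":[0,0,0]},
  {"xyz":[0.002,0.002,-0.057],"turn":[0,0,0]},
  {"xyz":[0.002,0.002,-0.062],"turn":[0,0,0]},
  {"xyz":[0.002,0.002,-0.062],"turn":[0,0,0]},
  {"xyz":[0.002,0.002,-0.062],"turn":[0,0,0]},
])

```text
clock: 5.8
tool_pos: [0.5845, -0.0107, 0.0147]
ee_rot: [-0.0, 0.997, -0.074, 0.0]
wrist_force: [-0.2, -0.5, -0.9]
finger_gap: 0.156
grasp_force: 39.4
```

servo_tool([
  {"xyz":[0,0,-0.001],"turn":[0,0,0]},
  {"xyz":[0,0,-0.002],"turn":[0,0,0]},
  {"xyz":[0,0,-0.002],"turn":[0,0,0]},
  {"xyz":[0,0,-0.002],"turn":[0,0,0]},
  {"xyz":[0,0,-0.002],"turn":[0,0,0]},
  {"xyz":[0,0,-0.002],"turn":[0,0,0]},
  {"xyz":[0,0,-0.002],"turn":[0,0,0]},
  {"xyz":[0,0,-0.002],"turn":[0,0,0]},
])

```text
clock: 6.6
tool_pos: [0.5845, -0.0108, 0.0128]
ee_rot: [-0.0, 0.997, -0.074, 0.0]
wrist_force: [-0.8, 0.3, 2.4]
finger_gap: 0.155
grasp_force: 39.7
```

servo_tool([
  {"xyz":[0,0,0],"turn":[0,0,0]},
  {"xyz":[0,0,0],"turn":[0,0,0]},
  {"xyz":[0,0,0],"turn":[0,0,0]},
  {"xyz":[0,0,0.005],"turn":[0,0,0]},
  {"xyz":[0,0,0.025],"turn":[0,0,0]},
  {"xyz":[0,0,0.06],"turn":[0,0,0]},
  {"xyz":[0,0,0.1],"turn":[0,0,0]},
  {"xyz":[0,0,0.12],"turn":[0,0,0]},
], hand=0.4)

```text
clock: 7.4
tool_pos: [0.5854, -0.0108, 0.137]
ee_rot: [0.0, 0.997, -0.074, 0.003]
wrist_force: [0.0, -1.1, -0.6]
finger_gap: 0.402
grasp_force: 0.0
```

servo_tool([
  {"xyz":[-0.002,-0.03,0.0],"turn":[0,0,0]},
  {"xyz":[-0.005,-0.078,0],"turn":[0,0,0]},
  {"xyz":[-0.008,-0.127,0],"turn":[0,0,0]},
  {"xyz":[-0.012,-0.176,0],"turn":[0,0,0]},
  {"xyz":[-0.015,-0.225,0],"turn":[0,0,0]},
  {"xyz":[-0.018,-0.274,0],"turn":[0,0,0]},
  {"xyz":[-0.022,-0.323,0],"turn":[0,0,0]},
  {"xyz":[-0.025,-0.365,0],"turn":[0,0,0]},
], hand=1.0)

```text
clock: 8.2
tool_pos: [0.5584, -0.3783, 0.1325]
ee_rot: [0.0, 0.997, -0.075, 0.0]
wrist_force: [1.4, -0.4, -0.3]
finger_gap: 1.001
grasp_force: 0.0
```

servo_tool([
  {"xyz":[-0.001,-0.02,0],"turn":[0,0,0]},
  {"xyz":[-0.002,-0.031,0],"turn":[0,0,0]},
  {"xyz":[-0.002,-0.031,0],"turn":[0,0,0]},
  {"xyz":[-0.002,-0.031,0],"turn":[0,0,0]},
  {"xyz":[-0.002,-0.031,0],"turn":[0,0,0]},
  {"xyz":[-0.002,-0.031,0],"turn":[0,0,0]},
  {"xyz":[-0.002,-0.031,0],"turn":[0,0,0]},
  {"xyz":[-0.002,-0.031,0],"turn":[0,0,0]},
])

```text
clock: 9.0
tool_pos: [0.5574, -0.4061, 0.1325]
ee_rot: [0.0, 0.997, -0.074, 0.0]
wrist_force: [-0.5, 0.2, -0.1]
finger_gap: 1.0
grasp_force: 0.0
```

```bash
python3 -c "
from h import *
look('w3')"
```

```text
9.0 [ 0.5574 -0.4061  0.1325] [ 0.000e+00  9.973e-01 -7.390e-02  1.000e-04]
```

View pics/w3.png

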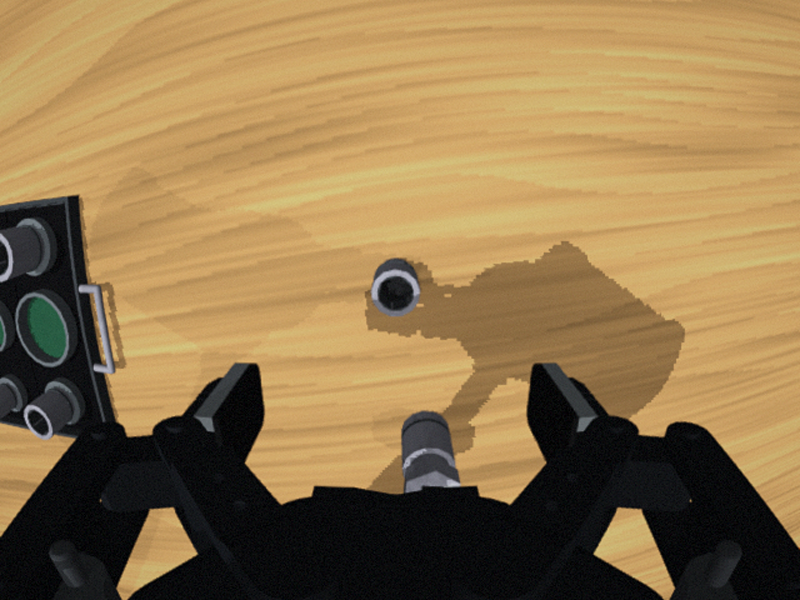

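The socket's rim is at (396,292), almost on the optical axis. That puts the socket about 2 mm ahead of the TCP in x and centred in y. Now descending and gripping.

servo_tool([
  {"xyz":[0.002,0,-0.03],"turn":[0,0,0]},
  {"xyz":[0.002,0,-0.06],"turn":[0,0,0]},
  {"xyz":[0.002,0,-0.085],"turn":[0,0,0]},
  {"xyz":[0.002,0,-0.105],"turn":[0,0,0]},
  {"xyz":[0.002,0,-0.114],"turn":[0,0,0]},
  {"xyz":[0.002,0,-0.114],"turn":[0,0,0]},
  {"xyz":[0.002,0,-0.114],"turn":[0,0,0]},
  {"xyz":[0.002,0,-0.114],"turn":[0,0,0]},
])

```text
clock: 9.85
tool_pos: [0.56, -0.4074, 0.0205]
ee_rot: [0.001, 0.997, -0.074, 0.001]
wrist_force: [-0.8, 0.7, 1.5]
finger_gap: 0.999
grasp_force: 0.0
```

servo_tool([
  {"xyz":[0,0,0],"turn":[0,0,0]},
  {"xyz":[0,0,0],"turn":[0,0,0]},
  {"xyz":[0,0,0],"turn":[0,0,0]},
  {"xyz":[0,0,0],"turn":[0,0,0]},
  {"xyz":[0,0,0],"turn":[0,0,0]},
  {"xyz":[0,0,0],"turn":[0,0,0]},
  {"xyz":[0,0,0.01],"turn":[0,0,0]},
  {"xyz":[0,0,0.03],"turn":[0,0,0]},
], hand=0, grip_force=30)

```text
clock: 10.65
tool_pos: [0.558, -0.4057, 0.0462]
ee_rot: [-0.001, 0.997, -0.074, -0.002]
wrist_force: [0.3, -0.2, -0.9]
finger_gap: 0.291
grasp_force: 29.5
```

servo_tool([
  {"xyz":[0.0,0.01,0.03],"turn":[0,0,0]},
  {"xyz":[0.002,0.04,0.06],"turn":[0,0,0]},
  {"xyz":[0.004,0.08,0.07],"turn":[0,0,0]},
  {"xyz":[0.006,0.125,0.07],"turn":[0,0,0]},
  {"xyz":[0.008,0.17,0.07],"turn":[0,0,0]},
  {"xyz":[0.01,0.215,0.07],"turn":[0,0,0]},
  {"xyz":[0.012,0.26,0.07],"turn":[0,0,0]},
  {"xyz":[0.014,0.3,0.07],"turn":[0,0,0]},
])

```text
clock: 11.45
tool_pos: [0.5729, -0.1045, 0.119]
ee_rot: [-0.0, 0.997, -0.074, 0.0]
wrist_force: [0.6, -0.6, -0.1]
finger_gap: 0.292
grasp_force: 29.6
```

servo_tool([
  {"xyz":[0.001,0.02,0],"turn":[0,0,0]},
  {"xyz":[0.001,0.029,0],"turn":[0,0,0]},
  {"xyz":[0.001,0.029,-0.02],"turn":[0,0,0]},
  {"xyz":[0.001,0.029,-0.04],"turn":[0,0,0]},
  {"xyz":[0.001,0.029,-0.055],"turn":[0,0,0]},
  {"xyz":[0.001,0.029,-0.06],"turn":[0,0,0]},
  {"xyz":[0.001,0.029,-0.06],"turn":[0,0,0]},
  {"xyz":[0.001,0.029,-0.06],"turn":[0,0,0]},
])

```text
clock: 12.25
tool_pos: [0.5746, -0.0782, 0.0592]
ee_rot: [0.0, 0.997, -0.075, 0.001]
wrist_force: [0.4, -0.3, -0.7]
finger_gap: 0.289
grasp_force: 29.6
```

```bash
python3 -c "
from h import *
look('w4')"
```

```text
12.25 [ 0.5746 -0.0782  0.0592] [ 1.000e-04  9.972e-01 -7.450e-02  6.000e-04]
```

View pics/w4.png

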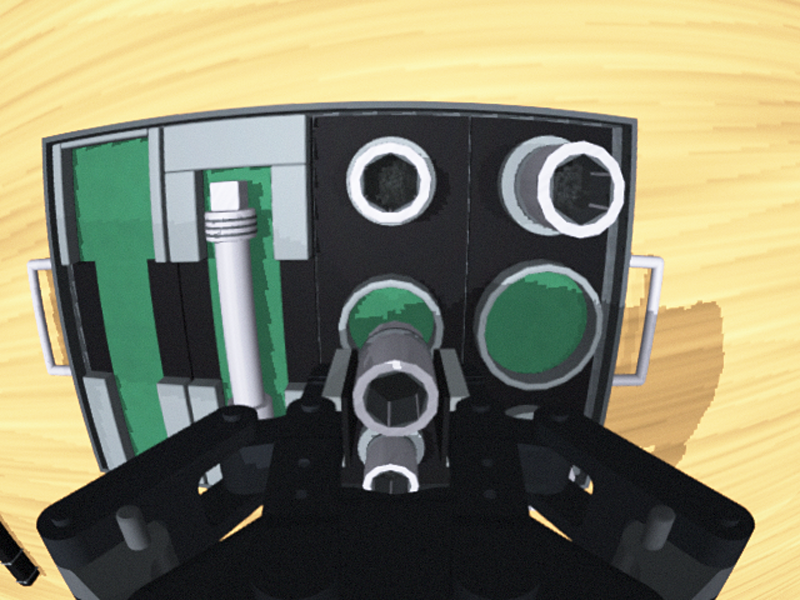

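The bar lies in its slot, a little to the slot's left. The small well's ring spans x 340–442 with its top edge at y 275, so its centre is near (391,323). The held socket's rim is at (396,397).

```bash
python3 - <<'E'
from h import *
wr=lambda n,*a:print(n,W("w4",*a).round(4))
th=np.radians(-8.5);u=np.array([np.cos(th),np.sin(th)])
wr("left",340,322,.018);wr("right",442,322,.018);e=W("w4",392,276,.018);print("well from top edge",e-u*.0225)
wr("rim held",396,397,.081);wr("wlarge",539,326,.018)
wr("bar stub tip",225,183,.023);wr("bar collar",231,225,.028)
e=W("w4",237,167,.016);print("slot end", e, "ctr",e-u*.0695)
E
```

```text
left [ 0.5823 -0.0548]
right [ 0.5759 -0.0974]
well from top edge [ 0.57637834 -0.07619573]
rim held [ 0.5766 -0.0778]
wlarge [ 0.5674 -0.1395]
bar stub tip [ 0.648  -0.0191]
bar collar [ 0.631  -0.0203]
slot end [ 0.65381639 -0.02301309] ctr [ 0.58507979 -0.01274033]
```

The held socket is within 2 mm of the well centre, so I'll lower it.

servo_tool([
  {"xyz":[0,0.001,-0.01],"turn":[0,0,0]},
  {"xyz":[0,0.001,-0.02],"turn":[0,0,0]},
  {"xyz":[0,0.001,-0.027],"turn":[0,0,0]},
  {"xyz":[0,0.001,-0.031],"turn":[0,0,0]},
  {"xyz":[0,0.001,-0.034],"turn":[0,0,0]},
  {"xyz":[0,0.001,-0.034],"turn":[0,0,0]},
  {"xyz":[0,0.001,-0.034],"turn":[0,0,0]},
  {"xyz":[0,0.001,-0.034],"turn":[0,0,0]},
])

```text
clock: 13.1
tool_pos: [0.5743, -0.0767, 0.0245]
ee_rot: [0.0, 0.997, -0.074, 0.0]
wrist_force: [-0.6, 0.9, 1.5]
finger_gap: 0.286
grasp_force: 29.7
```

servo_tool([
  {"xyz":[0,0,-0.001],"turn":[0,0,0]},
  {"xyz":[0,0,-0.001],"turn":[0,0,0]},
  {"xyz":[0,0,-0.001],"turn":[0,0,0]},
  {"xyz":[0,0,0],"turn":[0,0,0]},
  {"xyz":[0,0,0.01],"turn":[0,0,0]},
  {"xyz":[0,0,0.04],"turn":[0,0,0]},
  {"xyz":[0,0,0.08],"turn":[0,0,0]},
  {"xyz":[0,0,0.11],"turn":[0,0,0]},
], hand=0.5)

```text
clock: 13.9
tool_pos: [0.5746, -0.0768, 0.1377]
ee_rot: [0.0, 0.997, -0.074, 0.001]
wrist_force: [-0.3, 0.2, 0.8]
finger_gap: 0.506
grasp_force: 0.0
```

servo_tool([
  {"xyz":[-0.005,0.03,0.02],"turn":[0,0,2]},
  {"xyz":[-0.014,0.07,0.04],"turn":[0,0,5]},
  {"xyz":[-0.024,0.115,0.06],"turn":[0,0,8]},
  {"xyz":[-0.034,0.16,0.06],"turn":[0,0,11]},
  {"xyz":[-0.044,0.205,0.06],"turn":[0,0,14]},
  {"xyz":[-0.054,0.25,0.06],"turn":[0,0,17]},
  {"xyz":[-0.064,0.295,0.06],"turn":[0,0,20]},
  {"xyz":[-0.075,0.335,0.06],"turn":[0,0,20]},
], hand=1.0)

```text
clock: 14.7
tool_pos: [0.4984, 0.2604, 0.1954]
ee_rot: [-0.0, 0.995, 0.101, 0.001]
wrist_force: [0.3, -0.2, 0.3]
finger_gap: 0.999
grasp_force: 0.0
```

servo_tool([
  {"xyz":[0,0.02,0],"turn":[0,0,0]},
  {"xyz":[0,0.02,0],"turn":[0,0,0]},
  {"xyz":[0,0.02,0],"turn":[0,0,0]},
  {"xyz":[0,0.02,0],"turn":[0,0,0]},
  {"xyz":[0,0.02,0],"turn":[0,0,0]},
  {"xyz":[0,0.02,0],"turn":[0,0,0]},
  {"xyz":[0,0.02,0],"turn":[0,0,0]},
  {"xyz":[0,0.02,0],"turn":[0,0,0]},
])

```text
clock: 15.5
tool_pos: [0.4993, 0.2779, 0.1943]
ee_rot: [-0.0, 0.995, 0.1, 0.0]
wrist_force: [-0.9, 0.9, 0.1]
finger_gap: 0.999
grasp_force: 0.0
```

```bash
python3 -c "
from h import *
look('w5')"
```

```text
15.5 [0.4993 0.2779 0.1943] [-0.      0.995   0.0997  0.    ]
```

View pics/w5.png

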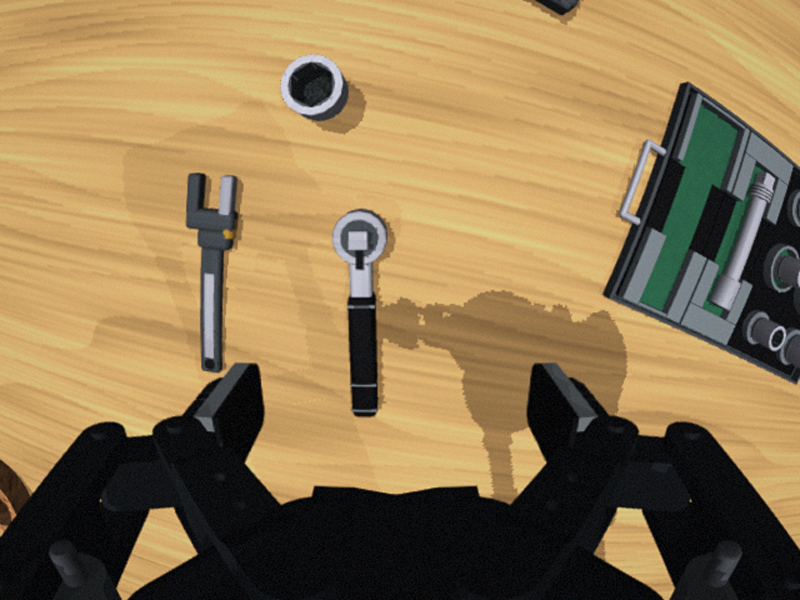

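The left side shows the large socket's rim at (312,86), the ratchet head centre at (360,237) and the ratchet's grip end at (364,413). The wrench runs from (213,180) to (211,368).

```bash
python3 - <<'E'
from h import *
print("large",W("w5",312,86,.048).round(4))
h=W("w5",360,237,.024);g=W("w5",364,414,.018);d=h-g;n=np.linalg.norm(d)
print("head",h.round(4),"end",g.round(4),n,"yaw",np.degrees(np.arctan2(d[1],d[0])),"org",(h-.061*d/n).round(4),(g+.08*d/n).round(4))
print("wrench",W("w5",213,180,.013).round(4),W("w5",211,368,.013).round(4))
E
```

```text
large [0.6083 0.3537]
head [0.5159 0.3068] end [0.3787 0.2795] 0.13985679189180897 yaw 11.251953640548178 org [0.4561 0.2949] [0.4572 0.2951]
wrench [0.5363 0.422 ] [0.3877 0.4085]
```

servo_tool([
  {"xyz":[-0.015,0.005,-0.03],"turn":[0,0,0]},
  {"xyz":[-0.03,0.01,-0.06],"turn":[0,0,0]},
  {"xyz":[-0.044,0.015,-0.095],"turn":[0,0,0]},
  {"xyz":[-0.044,0.015,-0.13],"turn":[0,0,0]},
  {"xyz":[-0.044,0.015,-0.16],"turn":[0,0,0]},
  {"xyz":[-0.044,0.015,-0.18],"turn":[0,0,0]},
  {"xyz":[-0.044,0.015,-0.188],"turn":[0,0,0]},
  {"xyz":[-0.044,0.015,-0.188],"turn":[0,0,0]},
])

```text
clock: 16.35
tool_pos: [0.4545, 0.2929, 0.0052]
ee_rot: [0.0, 0.995, 0.1, -0.001]
wrist_force: [1.0, -0.2, -0.6]
finger_gap: 0.999
grasp_force: 0.0
```

servo_tool([
  {"xyz":[0,0,0],"turn":[0,0,0]},
  {"xyz":[0,0,0],"turn":[0,0,0]},
  {"xyz":[0,0,0],"turn":[0,0,0]},
  {"xyz":[0,0,0],"turn":[0,0,0]},
  {"xyz":[0,0,0],"turn":[0,0,0]},
  {"xyz":[0,0,0],"turn":[0,0,0]},
  {"xyz":[0,0,0],"turn":[0,0,0]},
  {"xyz":[0,0,0],"turn":[0,0,0]},
], hand=0, grip_force=60)

```text
clock: 17.15
tool_pos: [0.4556, 0.2937, 0.0072]
ee_rot: [-0.0, 0.995, 0.1, 0.001]
wrist_force: [0.4, 0.3, 5.0]
finger_gap: 0.217
grasp_force: 61.6
```

servo_tool([
  {"xyz":[0,0,0.02],"turn":[0,0,0]},
  {"xyz":[0.0,0.0,0.05],"turn":[0,0,-1]},
  {"xyz":[0.02,-0.03,0.08],"turn":[0,0,-4]},
  {"xyz":[0.042,-0.07,0.1],"turn":[0,0,-7]},
  {"xyz":[0.064,-0.11,0.1],"turn":[0,0,-10]},
  {"xyz":[0.086,-0.15,0.1],"turn":[0,0,-13]},
  {"xyz":[0.108,-0.19,0.1],"turn":[0,0,-16]},
  {"xyz":[0.13,-0.22,0.1],"turn":[0,0,-19]},
])

```text
clock: 17.95
tool_pos: [0.585, 0.0706, 0.1047]
ee_rot: [0.0, 0.998, -0.067, -0.001]
wrist_force: [0.7, 0.4, -2.5]
finger_gap: 0.211
grasp_force: 60.6
```

servo_tool([
  {"xyz":[0.009,-0.018,0],"turn":[0,0,-1]},
  {"xyz":[0.009,-0.02,-0.01],"turn":[0,0,-1]},
  {"xyz":[0.009,-0.02,-0.03],"turn":[0,0,-1]},
  {"xyz":[0.009,-0.02,-0.045],"turn":[0,0,-1]},
  {"xyz":[0.009,-0.02,-0.05],"turn":[0,0,-1]},
  {"xyz":[0.009,-0.02,-0.05],"turn":[0,0,-1]},
  {"xyz":[0.009,-0.02,-0.05],"turn":[0,0,-1]},
  {"xyz":[0.009,-0.02,-0.05],"turn":[0,0,-1]},
])

```text
clock: 18.75
tool_pos: [0.5947, 0.0536, 0.0575]
ee_rot: [-0.0, 0.997, -0.074, 0.001]
wrist_force: [0.0, -0.2, -3.2]
finger_gap: 0.216
grasp_force: 60.6
```

```bash
python3 -c "
from h import *
look('w6')"
```

```text
18.75 [0.5947 0.0536 0.0575] [-1.000e-04  9.973e-01 -7.400e-02  1.000e-03]
```

View pics/w6.png

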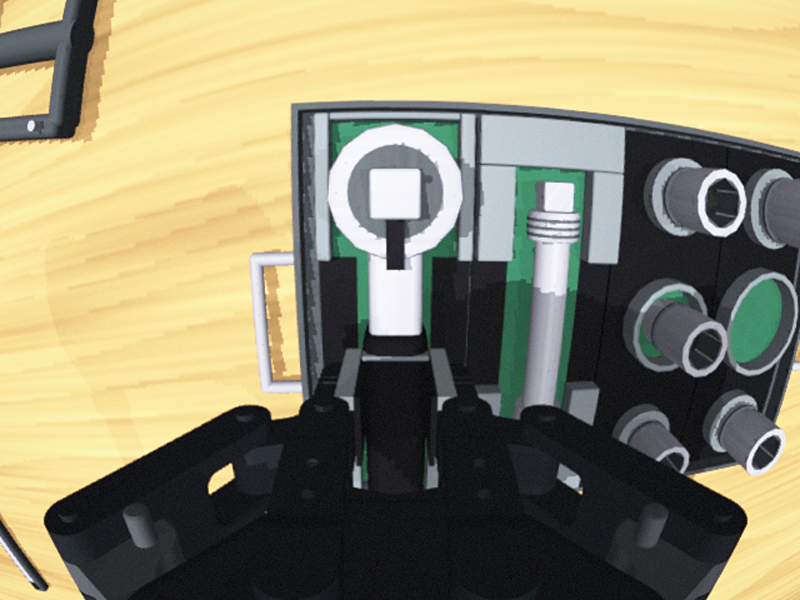

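The small socket stands in its well. The ratchet head is at (395,193), centred between the pocket walls at x 331–459, and the pocket's far end is near y 122.

```bash
python3 - <<'E'
from h import *
th=np.radians(-8.5);u=np.array([np.cos(th),np.sin(th)])
h=W("w6",395,190,.075);e=W("w6",395,121,.007);e2=W("w6",395,114,.016)
print("head",h,"org",h-u*.061);print("pocket centre",e-u*.087,e2-u*.087)
l=W("w6",331,200,.016);r=W("w6",459,200,.016);print("walls",l,r,np.linalg.norm(l-r))
a=W("w6",395,125,.075);b=W("w6",395,258,.075);print("head dia",np.linalg.norm(a-b),"mid",(a+b)/2-u*.061)
E
```

```text
head [0.65545473 0.0455465 ] org [0.59512476 0.05456287]
pocket centre [0.59546828 0.05461607] [0.59728812 0.05433396]
walls [0.6532418  0.07181014] [0.64571987 0.02121876] 0.05114749998792853
head dia 0.036516356622180196 mid [0.59461084 0.05463936]
```

servo_tool([
  {"xyz":[0.001,0,-0.01],"turn":[0,0,0]},
  {"xyz":[0.001,0,-0.02],"turn":[0,0,0]},
  {"xyz":[0.001,0,-0.03],"turn":[0,0,0]},
  {"xyz":[0.001,0,-0.038],"turn":[0,0,0]},
  {"xyz":[0.001,0,-0.042],"turn":[0,0,0]},
  {"xyz":[0.001,0,-0.044],"turn":[0,0,0]},
  {"xyz":[0.001,0,-0.044],"turn":[0,0,0]},
  {"xyz":[0.001,0,-0.044],"turn":[0,0,0]},
])

```text
clock: 19.6
tool_pos: [0.5952, 0.0533, 0.0133]
ee_rot: [-0.0, 0.997, -0.074, 0.0]
wrist_force: [-4.8, 0.5, 4.7]
finger_gap: 0.217
grasp_force: 61.6
```

servo_tool([
  {"xyz":[0,0,-0.001],"turn":[0,0,0]},
  {"xyz":[0,0,-0.001],"turn":[0,0,0]},
  {"xyz":[0,0,-0.001],"turn":[0,0,0]},
  {"xyz":[0,0,0],"turn":[0,0,0]},
  {"xyz":[0,0,0.01],"turn":[0,0,0]},
  {"xyz":[0,0,0.04],"turn":[0,0,0]},
  {"xyz":[0,0,0.08],"turn":[0,0,0]},
  {"xyz":[0,0,0.12],"turn":[0,0,0]},
], hand=0.42)

```text
clock: 20.4
tool_pos: [0.5948, 0.0533, 0.134]
ee_rot: [0.0, 0.997, -0.074, -0.0]
wrist_force: [0.8, 0.0, 0.6]
finger_gap: 0.42
grasp_force: 0.0
```

servo_tool([
  {"xyz":[0.001,0.03,0],"turn":[0,0,0]},
  {"xyz":[0.003,0.07,0],"turn":[0,0,0]},
  {"xyz":[0.005,0.115,0],"turn":[0,0,0]},
  {"xyz":[0.007,0.16,0],"turn":[0,0,0]},
  {"xyz":[0.009,0.205,0],"turn":[0,0,0]},
  {"xyz":[0.011,0.25,0],"turn":[0,0,0]},
  {"xyz":[0.012,0.285,0],"turn":[0,0,0]},
  {"xyz":[0.012,0.299,0],"turn":[0,0,0]},
], hand=1.0)

```text
clock: 21.2
tool_pos: [0.6064, 0.3559, 0.1326]
ee_rot: [-0.001, 0.997, -0.073, 0.0]
wrist_force: [-1.1, -0.1, 0.2]
finger_gap: 1.003
grasp_force: 0.0
```

servo_tool([
  {"xyz":[0,0,0],"turn":[0,0,0]},
  {"xyz":[0,0,-0.02],"turn":[0,0,0]},
  {"xyz":[0,0,-0.05],"turn":[0,0,0]},
  {"xyz":[0,0,-0.08],"turn":[0,0,0]},
  {"xyz":[0,0,-0.1],"turn":[0,0,0]},
  {"xyz":[0,0,-0.113],"turn":[0,0,0]},
  {"xyz":[0,0,-0.113],"turn":[0,0,0]},
  {"xyz":[0,0,-0.113],"turn":[0,0,0]},
])

```text
clock: 22.0
tool_pos: [0.6079, 0.3516, 0.0205]
ee_rot: [-0.0, 0.997, -0.075, 0.001]
wrist_force: [0.2, -0.2, -0.0]
finger_gap: 0.996
grasp_force: 0.0
```

servo_tool([
  {"xyz":[0,0,0],"turn":[0,0,0]},
  {"xyz":[0,0,0],"turn":[0,0,0]},
  {"xyz":[0,0,0],"turn":[0,0,0]},
  {"xyz":[0,0,0],"turn":[0,0,0]},
  {"xyz":[0,0,0],"turn":[0,0,0]},
  {"xyz":[0,0,0],"turn":[0,0,0]},
  {"xyz":[0,0,0],"turn":[0,0,0]},
  {"xyz":[0,0,0],"turn":[0,0,0]},
], hand=0, grip_force=40)

```text
clock: 22.8
tool_pos: [0.6078, 0.3527, 0.0207]
ee_rot: [-0.001, 0.997, -0.074, 0.001]
wrist_force: [0.3, 0.4, 6.2]
finger_gap: 0.454
grasp_force: 40.9
```

servo_tool([
  {"xyz":[0,0,0.02],"turn":[0,0,0]},
  {"xyz":[0,0,0.06],"turn":[0,0,0]},
  {"xyz":[-0.002,-0.03,0.1],"turn":[0,0,0]},
  {"xyz":[-0.006,-0.07,0.1],"turn":[0,0,0]},
  {"xyz":[-0.01,-0.115,0.1],"turn":[0,0,0]},
  {"xyz":[-0.014,-0.16,0.1],"turn":[0,0,0]},
  {"xyz":[-0.018,-0.205,0.1],"turn":[0,0,0]},
  {"xyz":[-0.022,-0.25,0.1],"turn":[0,0,0]},
])

```text
clock: 23.6
tool_pos: [0.5841, 0.1006, 0.1181]
ee_rot: [0.0, 0.997, -0.074, -0.001]
wrist_force: [1.0, -0.3, -2.1]
finger_gap: 0.457
grasp_force: 40.8
```

servo_tool([
  {"xyz":[-0.004,-0.045,0],"turn":[0,0,0]},
  {"xyz":[-0.008,-0.09,0],"turn":[0,0,0]},
  {"xyz":[-0.012,-0.135,0],"turn":[0,0,0]},
  {"xyz":[-0.016,-0.18,0],"turn":[0,0,0]},
  {"xyz":[-0.02,-0.22,0],"turn":[0,0,0]},
  {"xyz":[-0.02,-0.243,0],"turn":[0,0,0]},
  {"xyz":[-0.02,-0.243,-0.02],"turn":[0,0,0]},
  {"xyz":[-0.02,-0.243,-0.04],"turn":[0,0,0]},
])

```text
clock: 24.4
tool_pos: [0.5648, -0.1419, 0.0784]
ee_rot: [-0.0, 0.997, -0.075, -0.0]
wrist_force: [0.1, 0.2, -2.5]
finger_gap: 0.454
grasp_force: 40.8
```

servo_tool([
  {"xyz":[0,0,-0.01],"turn":[0,0,0]},
  {"xyz":[0,0,-0.02],"turn":[0,0,0]},
  {"xyz":[0,0,-0.02],"turn":[0,0,0]},
  {"xyz":[0,0,-0.02],"turn":[0,0,0]},
  {"xyz":[0,0,-0.02],"turn":[0,0,0]},
  {"xyz":[0,0,-0.02],"turn":[0,0,0]},
  {"xyz":[0,0,-0.02],"turn":[0,0,0]},
  {"xyz":[0,0,-0.02],"turn":[0,0,0]},
])

```text
clock: 25.2
tool_pos: [0.5653, -0.1407, 0.0597]
ee_rot: [0.0, 0.997, -0.074, 0.0]
wrist_force: [-0.8, 0.4, -1.1]
finger_gap: 0.456
grasp_force: 40.8
```

```bash
python3 -c "
from h import *
look('w7')"
```

```text
25.2 [ 0.5653 -0.1407  0.0597] [ 1.000e-04  9.972e-01 -7.420e-02  3.000e-04]
```

View pics/w7.png

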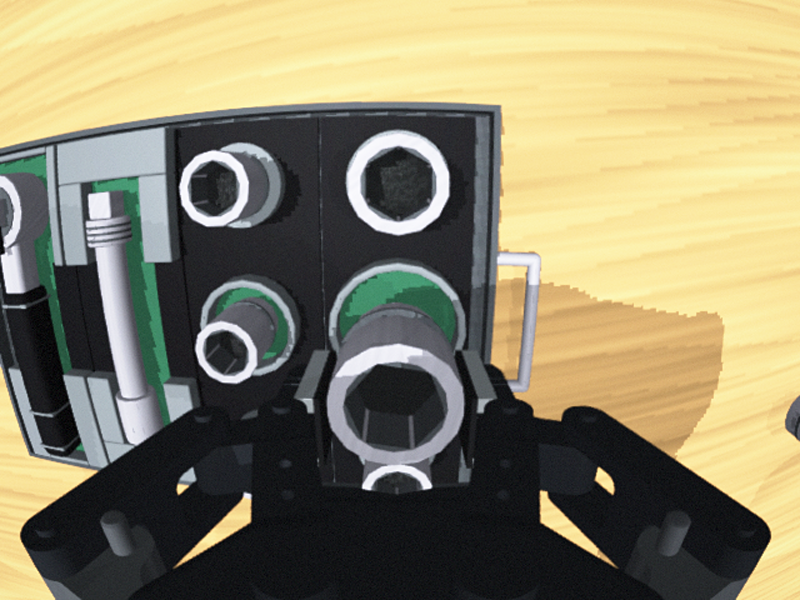

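The large well's ring spans x 330–467 with its top edge at y 257. The held socket's rim centre is at (396,405).

```bash
python3 - <<'E'
from h import *
th=np.radians(-8.5);u=np.array([np.cos(th),np.sin(th)])
e=W("w7",398,258,.018);print("well",e-u*.0295);l=W("w7",330,318,.018);r=W("w7",467,318,.018);print(l,r,(l+r)/2)
print("held rim",W("w7",396,404,.0597-.0205+.048))
E
```

```text
well [ 0.56709704 -0.14122255]
[ 0.57513882 -0.11341749] [ 0.56658468 -0.17073317] [ 0.57086175 -0.14207533]
held rim [ 0.5680728  -0.14048225]
```

servo_tool([
  {"xyz":[0,-0.001,-0.01],"turn":[0,0,0]},
  {"xyz":[0,-0.001,-0.02],"turn":[0,0,0]},
  {"xyz":[0,-0.001,-0.027],"turn":[0,0,0]},
  {"xyz":[0,-0.001,-0.031],"turn":[0,0,0]},
  {"xyz":[0,-0.001,-0.033],"turn":[0,0,0]},
  {"xyz":[0,-0.001,-0.034],"turn":[0,0,0]},
  {"xyz":[0,-0.001,-0.034],"turn":[0,0,0]},
  {"xyz":[0,-0.001,-0.034],"turn":[0,0,0]},
])

```text
clock: 26.05
tool_pos: [0.565, -0.1416, 0.0267]
ee_rot: [-0.0, 0.997, -0.074, -0.0]
wrist_force: [-5.4, 1.7, 6.7]
finger_gap: 0.456
grasp_force: 41.5
```

servo_tool([
  {"xyz":[0,0,0],"turn":[0,0,0]},
  {"xyz":[0,0,0],"turn":[0,0,0]},
  {"xyz":[0,0,0],"turn":[0,0,0]},
  {"xyz":[0,0,0],"turn":[0,0,0]},
  {"xyz":[0,0,0.01],"turn":[0,0,0]},
  {"xyz":[0,0,0.04],"turn":[0,0,0]},
  {"xyz":[0,0,0.08],"turn":[0,0,0]},
  {"xyz":[0,0,0.12],"turn":[0,0,0]},
], hand=0.62)

```text
clock: 26.85
tool_pos: [0.5648, -0.1416, 0.1469]
ee_rot: [-0.0, 0.997, -0.074, -0.0]
wrist_force: [0.6, -0.2, 1.0]
finger_gap: 0.626
grasp_force: 0.0
```

servo_tool([
  {"xyz":[-0.02,0.03,0.03],"turn":[0,0,0]},
  {"xyz":[-0.05,0.06,0.06],"turn":[0,0,0]},
  {"xyz":[-0.07,0.09,0.09],"turn":[0,0,0]},
  {"xyz":[-0.07,0.1,0.12],"turn":[0,0,0]},
  {"xyz":[-0.07,0.1,0.12],"turn":[0,0,0]},
  {"xyz":[-0.07,0.1,0.12],"turn":[0,0,0]},
  {"xyz":[-0.07,0.1,0.12],"turn":[0,0,0]},
  {"xyz":[-0.07,0.1,0.12],"turn":[0,0,0]},
])

```text
clock: 27.65
tool_pos: [0.4949, -0.0422, 0.2635]
ee_rot: [-0.0, 0.997, -0.075, -0.002]
wrist_force: [0.4, 0.5, 0.0]
finger_gap: 0.624
grasp_force: 0.0
```

```bash
python3 -c "
from h import *
look('w8')
cv2.imwrite('pics/w8.png',cv2.resize(cv2.imread('pics/w8_raw.png')[:380],None,fx=1.25,fy=1.25))"
```

```text
27.65 [ 0.4949 -0.0422  0.2635] [-1.000e-04  9.972e-01 -7.470e-02 -1.500e-03]
```

View pics/w8.png

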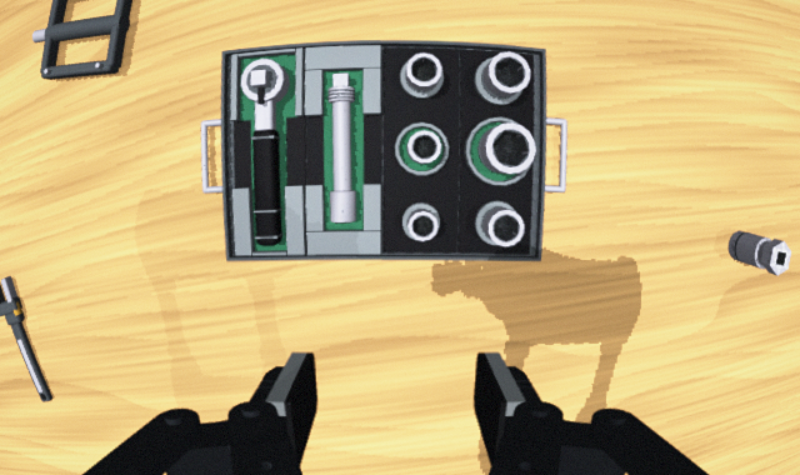

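All four parts look seated and the decoys look undisturbed. Before handing in, I'll check the numbers on ratchet, bar and sockets against their bays.

```bash
python3 - <<'E'
from h import *
w=lambda *a:W("w8",*a).round(4)
th=np.radians(-8.5);u=np.array([np.cos(th),np.sin(th)]);l=np.array([-u[1],u[0]])
def d(n,a,b):
    e=np.array(a)-b;print(n,"along %.4f lateral %.4f"%(e@u,e@l))
ws,wl=w(422,149,.018),w(501,151,.018)
d("small",w(424,147,.046),ws);d("large",w(511,148,.054),wl)
t,b=w(340,73,.02),w(342,222,.022);print("bar len",np.linalg.norm(t-b))
s=(w(342.5,70,.016)+w(342.5,231,.016))/2
eb=(ws+(l*.066));d("bar vs pitch",(t+b)/2,eb);d("bar vs slot",(t+b)/2,s)
h,g=w(264,81,.03),w(267,243,.024);r=(h-g)/np.linalg.norm(h-g);print("ratchet len",np.linalg.norm(h-g),"yaw",np.degrees(np.arctan2(r[1],r[0])))
d("ratchet",(h-.061*r+g+.08*r)/2,ws+l*.132)
E
```

```text
small along 0.0003 lateral 0.0000
large along 0.0011 lateral 0.0004
bar len 0.12583687853725548
bar vs pitch along 0.0022 lateral 0.0011
bar vs slot along 0.0025 lateral 0.0006
ratchet len 0.1374376949748504 yaw -9.380079518797094
ratchet along 0.0010 lateral -0.0015
```

Every offset is under 3 mm, so I'm handing in.

```bash
python3 -c "
from station import *
print(job_done())"
```

```text
the job is handed in; nothing more can be done
None
```

The ratchet, extension bar and both short sockets are seated in their own pockets, each within about 3 mm by my last wrist-camera check; the wrench and spark-plug socket were left alone, and the job was handed in at about 28 s with no verdict returned.

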